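# Swing out the drip hook and hang the vial basket on it

## Task

On the blue drip stand, swing the folded orange hook fully out towards you. Then lift the steel vial basket out of the grey rinse tub by its plate, stand it on the ribbed drip mat and let go; take it again by its body, so that the hole in the plate is free, and hang it by that hole on the hook so that it hangs still. Keep the basket upright throughout and leave the bottle, the timer and the tin where they are.

Things in the scene. Friction and masses are not known exactly. Their poses are not given: they have to be found in the camera images.
- hook (a joint): the folding hook of the drip stand, on a vertical hinge: 0 is folded flat along the board, pointing to the stand's +y; it grows as the hook swings out, to a stop at 1.571 where it points square out of the board (the stand's -x). It starts between 0 and 0.3. The hinge is stiff (0.06 N m) and stays where it is left.
- drip_stand: fixed stand: white tray (x -0.100 to 0.030, 170 mm wide in y, rim 13 mm high) and a blue upright board 170 mm wide, 10 mm thick, front face at x = 0 facing -x. Board 167 mm high for y below 0.015, only 135 mm for y above it: this notch gives fingers room behind the folded hook. Origin on the bench, middle of the board's front face; x goes into the board, z up.
- hook_hinge (a point): point on the vertical hinge axis of the hook, 16 mm in front of the board, at the height of the middle of the hook arm (z = 0.154). Does not turn with the hook; axes as the stand's.
- hook_saddle (a point): point on top of the orange hook arm, 36 mm from the hinge axis, where the basket shall hang; z = 0.158. Turns with the hook: y along the arm to its tip, z up. The arm is a level round bar 8 mm thick, ending 62 mm from the axis in an upturned end whose top is 6 mm above the arm's top. The hinge bracket reaches 10 mm from the axis along the swung-out arm.
- basket_center (a point): centre of the body of the loose steel vial basket (0.16 kg), an open box 50 x 50 x 50 mm with vials fixed in it; 25 mm above its underside, z up. A plate 5 mm thick (x), 42 mm wide (y) stands across its middle at x = 0, up to 61 mm above this point. Its hole (through in x) is 24 mm wide, 31 to 53 mm above this point. In the tub only the plate stands out.
- basket_eye (a point): middle of the upper edge of the hole in the basket's plate, 53 mm above basket_center; this edge rests on the hook arm. Axes as basket_center.
- tub_center (a point): centre of the mouth of the fixed grey rinse tub, 76 x 76 mm outside, walls 5 mm, inside 66 x 66 mm, 55 mm high; its floor is 5 mm above the bench, the basket stands in it with its rim flush with the tub's. The tub and the mat may be either side of the robot.
- mat_center (a point): centre of the upper face of the fixed drip mat, black with blue ribs, 110 x 110 mm, 4 mm thick.
- amber_bottle: bystander: amber bottle with a blue cap, 55 mm across, 106 mm high; origin at the centre of its underside.
- bench_timer: bystander: white wedge-shaped timer with a dark dial, 63 x 68 x 57 mm; origin at the centre of its underside.
- red_tin: bystander: white tin with a red lid, 64 mm across, 28 mm high; origin at the centre of its underside.
There are look-alikes about, which are no part of the job. Leave any green or yellow look-alike of the part that bears basket_center alone.

How it is judged:
On the way, in this order (a step that is already met when the one before it is completed fails the run):
1. the hook is swung fully out (joint over 1.4 rad) (value of joint hook above 1.4 rad), for 0.2 s.
2. the basket stands upright on the drip mat, its middle within 45 mm of the mat's in x and y, and the fingers have let go of it (x of basket_center in the frame of mat_center between -0.045 and 0.045 m and y of basket_center in the frame of mat_center between -0.045 and 0.045 m and z of basket_center in the frame of mat_center between 0.018 and 0.032 m and angle between basket_center's own z axis and vertical below 0.15 rad and contact force between the fingers and basket below 0.1 N), for 0.2 s.
3. the basket is lifted over 20 mm off the mat, held by its body: the grasp point lies lower than 12 mm above the body's rim (height (world z) of basket_center above 0.049 m and contact force between the fingers and basket above 1 N and z of the grasp point in the frame of basket_center below 0.037 m), for 0.2 s.
At the end, for the whole second after the job is handed in: The hook is still swung out (over 1.35 rad) and the basket hangs on it by the hole, edge on the arm between hinge and upturned end (within 24 mm of the saddle along, 14 mm across, 6 mm below to 8 mm above), upright within 0.3 rad, at rest (under 0.04 m/s), released (value of joint hook above 1.35 rad and y of basket_eye in the frame of hook_saddle between -0.026 and 0.024 m and x of basket_eye in the frame of hook_saddle between -0.014 and 0.014 m and z of basket_eye in the frame of hook_saddle between -0.006 and 0.008 m and contact force between basket and hook above 0.5 N and angle between basket_center's own z axis and vertical below 0.3 rad and linear speed of basket below 0.04 m/s and contact force between the fingers and basket below 0.1 N); the robot touches nothing.
It fails at once if the bottle is pushed over 25 mm away or tipped (distance of amber_bottle from where it was at the start of the episode above 0.025 m or angle between amber_bottle's own z axis and vertical above 0.4 rad).
It fails at once if the timer is pushed over 25 mm away or tipped (distance of bench_timer from where it was at the start of the episode above 0.025 m or angle between bench_timer's own z axis and vertical above 0.4 rad).
It fails at once if the tin is pushed over 25 mm away or tipped (distance of red_tin from where it was at the start of the episode above 0.025 m or angle between red_tin's own z axis and vertical above 0.4 rad).
It fails at once if the basket is tipped more than 0.7 rad (angle between basket_center's own z axis and vertical above 0.7 rad).
It also fails if it takes over 72 s, if anything falls off the work surface, if the arm or the gripper's body presses on something with over 40 N, if the wrist force passes 120 N, or if a joint passes its speed limit or range.

## Robot

A 7-joint arm with a two-finger parallel gripper is mounted at the origin on a cart in front of the work surface, level with it; the furniture and walls round the work are solid. World frame = base frame: x ahead of the robot, y to its left, z up, the work surface at z = 0. Lengths are in m, angles in rad, forces in N, time in s.
With the tool pointing down it reaches from about 0.4 to 0.85 m from the base axis. Payload 10.4 kg.
Tool frame: the origin (TCP) lies between the finger pads; the fingertips stand 19 mm ahead of it and the grasp point (between the pads) is the TCP; z points along the fingers, x is the direction in which the jaws open and shut, and the axes are right-handed (so a half turn about z gives the same grasp; the last joint's range is limited). The gripper opens to 87 mm and grips with 3 to 60 N. Pads are 19 mm wide; open, the fingers measure 117 mm over their backs; the gripper's body (75 mm by 190 mm) begins 51 mm behind the grasp point.
Start: joints at [-1.154, 0.332, -0.065, 1.46, 0.022, 1.35, -0.088], TCP at [0.266, 0.566, 0.242] pointing down, gripper open.
Joint ranges: [-2.6, 2.6], [-0.5, 2.12], [-1.47, 1.34], [0.16, 2.42], [-1.27, 4.41], [0.06, 2.06], [-2.6, 2.6]. Speed limits (rad/s): [2.22, 2.22, 2.79, 2.79, 3.14, 3.14, 3.14].

## Interface

Orientations are given as a unit quaternion [x, y, z, w].
In Python, from bench import * gives the robot as it stands.
- The arm moves only by the tool step_arm, never from a script. Its argument "commands" is a list of rows, each a list of 6 numbers: the shift along the tool's x, y, z in m, then the turn, a rotation vector about the tool's x, y, z in rad. In form: [[tx, ty, tz, rx, ry, rz], ...]. A call has 1 to 12 rows; each row shifts and turns the commanded pose from where the row before left it, along the tool's axes as they then stand; what a row does not reach is not made up. A row lasts 1/10 s, in which the tool goes at most 50 mm and 8.59 degrees, less where a joint would pass 70% of its speed; a pose out of reach is approached as far as the arm can. A call with a gripper value outside its range is refused whole. "gripper" is the opening, from 0 (shut) to 1 (fully open), set as the call begins (left out, the last holds). The fingers move at their own pace and stop on an object; "grip_force" is the grip in N (left out, the last holds). Time passes only in rows, so rows that do not move let the fingers close. It gives the time, the measured TCP pose, the force and the opening at its end, in the units of the state.
- read_state(): the state, without advancing time (a new reading comes with each control period).
- camera(name): name is "side" or "top"; returns the picture (384x512x3 uint8, red, green, blue); there is no depth.
- get_calibration(name): a dict with "fx", "fy", "cx", "cy" (pixels), "R" (3x3) and "t" (3): a world point X has camera coordinates R X + t. Camera axes: x right, y down, z forward; pixel columns grow to the right and rows downward; lengths in m; the calibration is good to about 2 mm. A picture is of the moment at which its call begins. get_calibration takes no time and is no camera call.
- close_job(): hands the job in, once; it reports no verdict.
The state is a dict: "time": time; "joint_positions": joint angles; "joint_vel": joint speeds; "joint_torque": joint torques, N m; "ee_pos": TCP position; "eef_rot": TCP orientation; "ft_force": force on the tool from outside, world axes, zero at the start; "torque": the same for the moment, N m; "width": finger opening in m.
Only numpy, scipy, OpenCV 4.12 (cv2) and the standard library are available. Lean on these libraries where they do the work, as an engineer would, in place of code of your own. Each camera call takes 0.05 s, during which the arm holds its last target. There are 200 camera calls.

## Working session

There is one attempt and no reset: what is moved stays moved. The work goes in short steps, Python scripts to look and compute and a tool call to move; the robot and the scene stay as the last step left them, time stands still between calls to the robot, and variables do not carry over. Pictures are saved under pics/ and viewed, on a budget of 10 in all, crops included, one or two more only if the job needs it, and the job is handed in when it is done.

Besides the shell and the picture viewer there is one more tool, called after "Emit:" in YAML: its name, and indented under it one key for each argument. step_arm: Moves the arm, as the interface text tells. Its arguments: {"type":"object","properties":{"commands":{"type":"array","items":{"type":"array","items":{"type":"number"}}},"gripper":{"type":"number"},"grip_force":{"type":"number"}},"required":["commands"]}

```bash
mkdir -p pics
python3 - <<'E'
from bench import *
import cv2
for n in ("top","side"):
    im=camera(n); cv2.imwrite(f"pics/{n}0.png",im[:,:,::-1])
    c=get_calibration(n); print(n,c)
s=read_state(); print(s)
a=cv2.imread("pics/top0.png");b=cv2.imread("pics/side0.png")
E
```

```text
top {'fx': 390.1317598523918, 'fy': 390.1317598523918, 'cx': 256.1998482304552, 'cy': 190.56595077010778, 'R': array([[-0.02612307, -0.9996365 , -0.00666685],
       [-0.99745008,  0.02650785, -0.06626207],
       [ 0.06641471,  0.00491889, -0.99777998]]), 't': array([-0.00151326,  0.56774321,  1.1846051 ])}
side {'fx': 373.32484524812645, 'fy': 373.32484524812645, 'cx': 258.84886513975124, 'cy': 186.121217526458, 'R': array([[-0.97631483, -0.21628031,  0.00567251],
       [-0.11353845,  0.48985539, -0.8643788 ],
       [ 0.18416941, -0.84454989, -0.50280921]]), 't': array([0.54621452, 0.18956435, 0.82346298])}
{'time': 0.1, 'joint_positions': array([-1.15360885,  0.33280226, -0.06469462,  1.46087457,  0.02162361,
        1.34989675, -0.08850815]), 'joint_vel': array([-0.00164581, -0.00220087,  0.00172325, -0.00213753,  0.00026473,
       -0.00054392,  0.0006771 ]), 'joint_torque': array([ 1.68288207e-03, -6.24541283e+01,  2.48413399e-02, -3.90719426e+01,
       -6.14064583e-02,  3.65170150e-02,  1.31943685e-05]), 'ee_pos': array([0.26596436, 0.56522285, 0.24082926]), 'eef_rot': array([ 8.44315151e-01,  5.35846539e-01, -5.18855003e-04,  3.78765264e-04]), 'ft_force': array([ 0.48422495, -0.08029578, -0.46253772]), 'torque': array([ 0.00426399,  0.02566385, -0.00280908]), 'width': 0.08682486747228646}
```

View pics/top0.png

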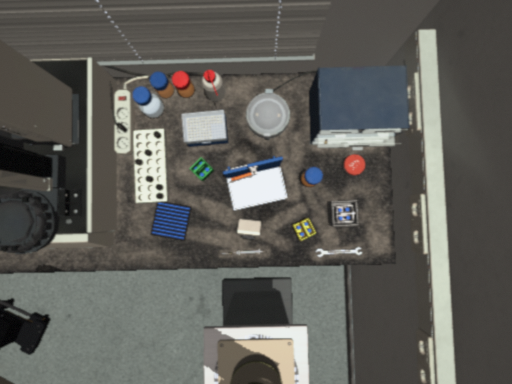

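View pics/side0.png

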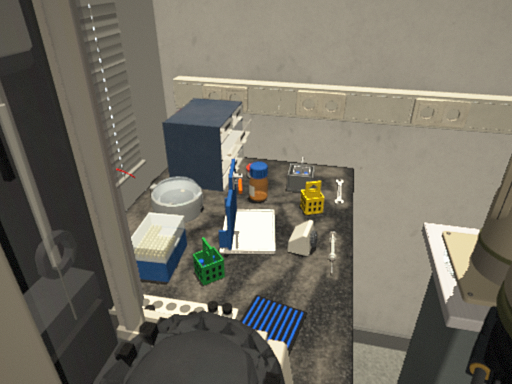

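Run:
```python
import cv2
a=cv2.imread("pics/top0.png");b=cv2.imread("pics/side0.png")
c=cv2.resize(a[145:245,215:375],None,fx=5,fy=5,interpolation=cv2.INTER_CUBIC)
cv2.imwrite("pics/topc.png",c)
c=cv2.resize(b[150:280,190:345],None,fx=4.5,fy=4.5,interpolation=cv2.INTER_CUBIC)
cv2.imwrite("pics/sidec.png",c)
```

```text
(no output)
```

View pics/topc.png

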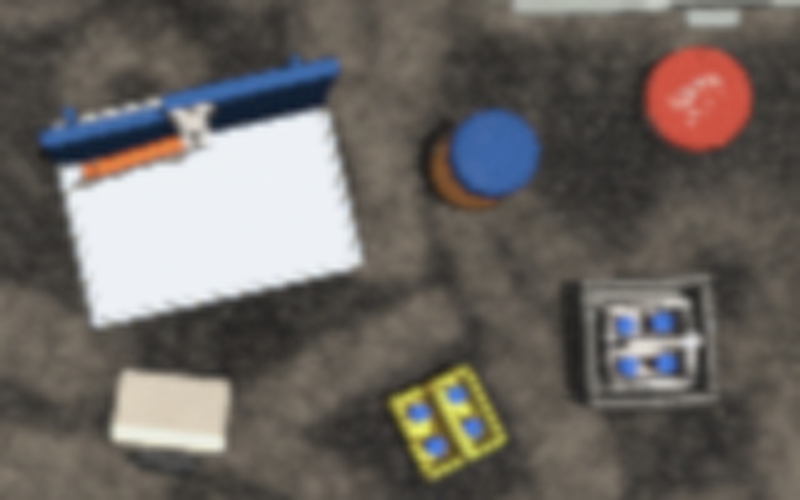

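View pics/sidec.png

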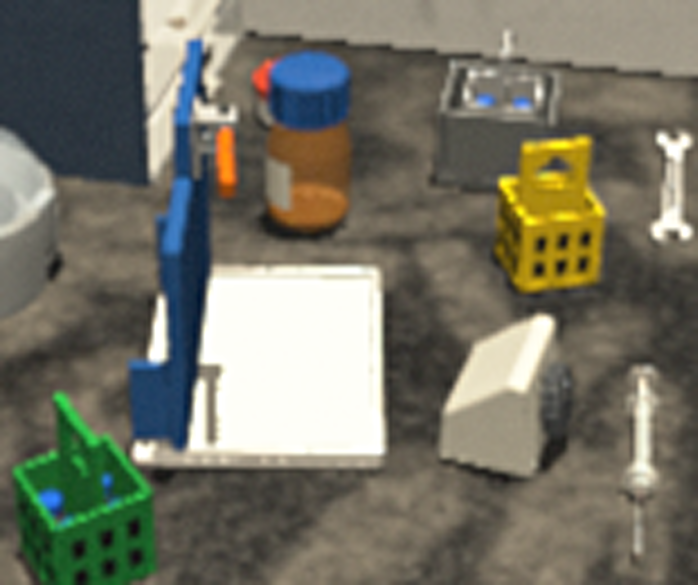

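```bash
cat > h.py <<'E'
import numpy as np
from bench import *
def bp(n,u,v,z):
    c=get_calibration(n); R,t=np.array(c["R"]),np.array(c["t"])
    d=R.T@np.array([(u-c["cx"])/c["fx"],(v-c["cy"])/c["fy"],1]); o=-R.T@t
    return o+d*(z-o[2])/d[2]
def px(n,X):
    c=get_calibration(n); p=np.array(c["R"])@X+c["t"]
    return np.array([c["fx"]*p[0]/p[2]+c["cx"],c["fy"]*p[1]/p[2]+c["cy"]])
def tc(u,v,z): return bp("top",(u+.5)/5-.5+215,(v+.5)/5-.5+145,z)
def sc(u,v,z): return bp("side",(u+.5)/4.5-.5+190,(v+.5)/4.5-.5+150,z)
E
python3 - <<'E'
from h import *
np.set_printoptions(precision=4,suppress=True)
P=lambda s,x:print(s,x)
P("tray FL",tc(93,327,.013));P("tray FR",tc(362,265,.013))
P("board BR top",tc(340,62,.167));P("board FR top",tc(335,80,.167));P("board left back",tc(42,135,.135))
P("hook tip",tc(83,172,.158));P("hook root",tc(183,143,.158))
T=[tc(*q,.055) for q in((583,283),(712,276),(717,402),(590,408))]
P("tub",np.array(T));P("tubc",np.mean(T,0))
P("plate ends",(tc(605,345,.091),tc(700,340,.091)))
P("plate top side",sc(507,33,.091))
S=[sc(*q,.055) for q in((440,65),(565,68),(557,122),(432,118))];P("tub side",np.mean(S,0))
M=[bp("top",*q,.004) for q in((157,204),(190,207),(184,240),(152,236))];P("mat",np.array(M));P("c",np.mean(M,0))
P("bottle",tc(496,153,.106));P("tin",tc(699,99,.028));P("timer",tc(172,410,.05)); P("yellow",tc(448,422,.05)); P("side hook tip",sc(226,150,.154))
P("sideFR tray",sc(381,266,.013));P("sideFL tray",sc(384,460,.013));
P("tray len",np.linalg.norm(tc(93,327,.013)-tc(362,265,.013)))
E
```

```text
tray FL [0.5096 0.0562 0.013 ]
tray FR [ 0.5436 -0.1111  0.013 ]
board BR top [ 0.6471 -0.0913  0.167 ]
board FR top [ 0.6374 -0.0883  0.167 ]
board left back [0.6154 0.0744 0.135 ]
hook tip [0.5917 0.0503 0.158 ]
hook root [ 0.6062 -0.0047  0.158 ]
tub [[ 0.5274 -0.2394  0.055 ]
 [ 0.5295 -0.3164  0.055 ]
 [ 0.4546 -0.3161  0.055 ]
 [ 0.453  -0.2407  0.055 ]]
tubc [ 0.4911 -0.2782  0.055 ]
plate ends (array([ 0.4901, -0.244 ,  0.091 ]), array([ 0.4915, -0.2988,  0.091 ]))
plate top side [ 0.4916 -0.2901  0.091 ]
tub side [ 0.4929 -0.2732  0.055 ]
mat [[0.5347 0.2942 0.004 ]
 [0.5226 0.1913 0.004 ]
 [0.4209 0.2114 0.004 ]
 [0.4358 0.3107 0.004 ]]
c [0.4785 0.2519 0.004 ]
bottle [ 0.6014 -0.183   0.106 ]
tin [ 0.6394 -0.32    0.028 ]
timer [0.4582 0.0077 0.05  ]
yellow [ 0.4468 -0.1567  0.05  ]
side hook tip [0.6025 0.0097 0.154 ]
sideFR tray [ 0.5418 -0.1133  0.013 ]
sideFL tray [0.5079 0.062  0.013 ]
tray len 0.1707459968316567
```

```bash
cat >> h.py <<'E'
from scipy.spatial.transform import Rotation as Ro
O=np.array([.622,-.008,0]); TH=.2
def st(x,y,z): c,s=np.cos(TH),np.sin(TH); return O+[c*x-s*y,s*x+c*y,z]
def ins(X): d=np.array(X)-O; c,s=np.cos(TH),np.sin(TH); return np.array([c*d[0]+s*d[1],-s*d[0]+c*d[1],d[2]])
def yaw(): r=Ro.from_quat(read_state()["eef_rot"]).as_matrix()[:,0]; return np.arctan2(r[1],r[0])
def delta(target,yw=None):
    s=read_state(); y=yaw() if yw is None else yw
    R=np.array([[np.cos(y),np.sin(y),0],[np.sin(y),-np.cos(y),0],[0,0,-1]]).T
    R=np.column_stack([[np.cos(y),np.sin(y),0],[np.sin(y),-np.cos(y),0],[0,0,-1]])
    return np.round(R.T@(np.array(target)-s["ee_pos"]),4)
E
python3 - <<'E'
from h import *
print(yaw(), delta(st(.02,.042,.241),.2), st(.02,.042,.24), ins(tc(193,125,.162)))
E
```

```text
1.1310203329382775 [ 2.551e-01  5.905e-01 -2.000e-04] [0.63325722 0.03713618 0.24      ] [-0.00689682 -0.00114791  0.162     ]
```

Emit:
step_arm:
  commands:
    - [0,0,0,0,0,0.133]
    - [0,0,0,0,0,0.133]
    - [0,0,0,0,0,0.133]
    - [0,0,0,0,0,0.133]
    - [0,0,0,0,0,0.133]
    - [0,0,0,0,0,0.133]
    - [0,0,0,0,0,0.133]
    - [0,0,0,0,0,0]
  gripper: 0

```text
time: 0.9
ee_pos: [0.266, 0.5654, 0.2411]
eef_rot: [0.995, 0.099, -0.0, 0.0]
ft_force: [-0.1, 0.4, -0.1]
width: 0.0311
```

Emit:
step_arm:
  commands:
    - [0.0255,0.059,0,0,0,0]
    - [0.0255,0.059,0,0,0,0]
    - [0,0,0,0,0,0]

```text
time: 1.2
ee_pos: [0.3291, 0.4776, 0.2419]
eef_rot: [0.995, 0.097, 0.001, 0.001]
ft_force: [0.0, 0.5, 0.4]
width: 0.0073
```

Emit:
step_arm:
  commands:
    - [0.015,0.035,0,0,0,0]
    - [0.015,0.035,0,0,0,0]
    - [0.015,0.035,0,0,0,0]
    - [0.015,0.035,0,0,0,0]
    - [0.015,0.035,0,0,0,0]
    - [0.015,0.035,0,0,0,0]
    - [0.015,0.035,0,0,0,0]
    - [0.015,0.035,0,0,0,0]
    - [0.015,0.035,0,0,0,0]
    - [0.015,0.035,0,0,0,0]
    - [0.015,0.035,0,0,0,0]
    - [0.015,0.035,0,0,0,0]

```text
time: 2.4
ee_pos: [0.5837, 0.1063, 0.2415]
eef_rot: [0.995, 0.102, -0.0, -0.0]
ft_force: [0.8, 0.8, 0.3]
width: 0.0002
```

Emit:
step_arm:
  commands:
    - [0.015,0.035,0,0,0,0]
    - [0.015,0.035,0,0,0,0]
    - [0,0,0,0,0,0]
    - [0,0,0,0,0,0]

```text
time: 2.8
ee_pos: [0.6264, 0.0441, 0.241]
eef_rot: [0.995, 0.1, -0.0, 0.0]
ft_force: [0.2, 1.5, -0.2]
width: 0.0004
```

Run:
```python
from h import *
import cv2
s=read_state(); print(yaw(), s["ee_pos"], ins(s["ee_pos"]), delta(st(.02,.042,.162)))
im=camera("side")[:,:,::-1]
for X in (st(0,.015,.167),st(0,-.085,.167),st(0,.085,.135),st(0,.085,0),st(-.1,.085,0),s["ee_pos"]): print(px("side",X).round(1))
cv2.imwrite("pics/s1.png",cv2.resize(im[120:290,180:340],None,fx=3.5,fy=3.5,interpolation=cv2.INTER_CUBIC))
```

```text
0.20131626239529787 [0.6264442  0.04407326 0.24103872] [0.01470098 0.05015234 0.24103872] [0.0053 0.0082 0.079 ]
[233.  176.5]
[236.1 157.3]
[230.9 205.2]
[232.8 253.7]
[275.6 254.4]
[223.7 153.4]
```

View pics/s1.png

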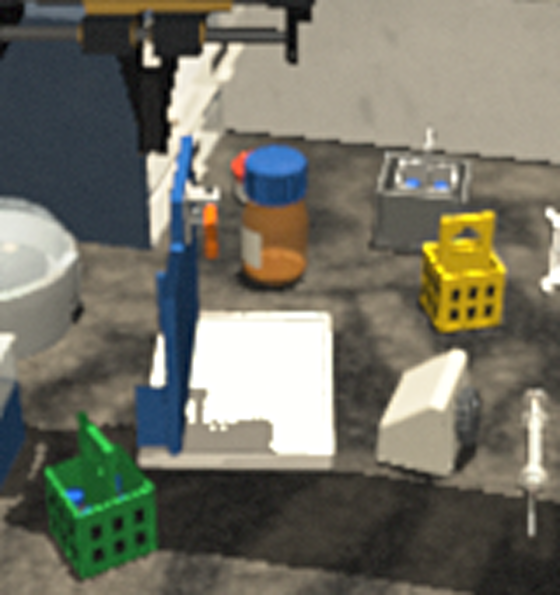

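Run:
```python
from h import *
for X in (st(-.016,.0,.154),st(-.016,.062,.154),st(-.016,.062,.164),st(-.034,.059,.154)): print(((px("side",X)-[180,120])*3.5).round(0),((px("top",X)-[215,145])*5).round(0))
```

```text
[212. 205.] [193. 141.]
[206. 253.] [ 83. 167.]
[206. 239.] [ 82. 165.]
[235. 251.] [ 95. 197.]
```

Emit:
step_arm:
  commands:
    - [0.005,0.008,0,0,0,0]
    - [0,0,0.02,0,0,0]
    - [0,0,0.02,0,0,0]
    - [0,0,0.02,0,0,0]
    - [0,0,0.01,0,0,0]
    - [0,0,0.009,0,0,0]
    - [0,0,0,0,0,0]
    - [0,0,0,0,0,0]

```text
time: 3.65
ee_pos: [0.6332, 0.0382, 0.1633]
eef_rot: [0.995, 0.1, 0.0, -0.0]
ft_force: [0.1, 0.1, 0.0]
width: 0.0007
```

Emit:
step_arm:
  commands:
    - [-0.009,0,0,0,0,0]
    - [-0.008,0.001,0,0,0,0]
    - [-0.005,-0.002,0,0,0,0]
    - [-0.005,-0.001,0,0,0,0]
    - [-0.005,-0.001,0,0,0,0]
    - [-0.006,0.001,0,0,0,0]
    - [-0.006,0.001,0,0,0,0]
    - [-0.005,0.002,0,0,0,0]
    - [0,0,0,0,0,0]
    - [0,0,0,0,0,0]

```text
time: 4.65
ee_pos: [0.5847, 0.0273, 0.1624]
eef_rot: [0.995, 0.1, -0.0, -0.0]
ft_force: [-0.4, -0.6, -0.4]
width: 0.0003
```

Run:
```python
from h import *
import cv2
s=read_state(); print(yaw(), ins(s["ee_pos"]), s["ft_force"])
im=camera("side")[:,:,::-1]
cv2.imwrite("pics/s2.png",cv2.resize(im[140:230,200:320],None,fx=5,fy=5,interpolation=cv2.INTER_CUBIC))
```

```text
0.199815468535322 [-0.02958197  0.04205431  0.16239815] [-0.37801525 -0.60863648 -0.40400906]
```

View pics/s2.png

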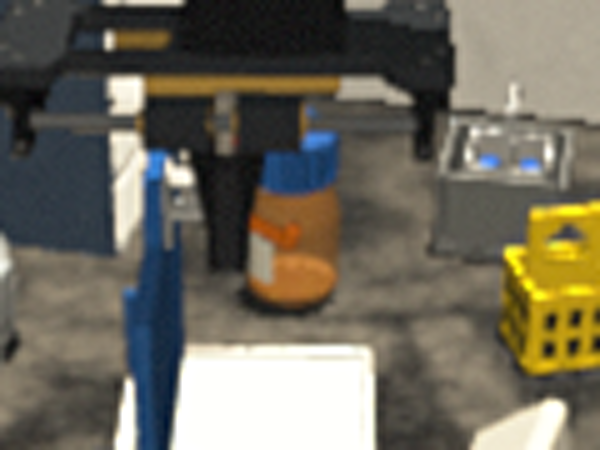

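Emit:
step_arm:
  commands:
    - [-0.006,0.003,0,0,0,0]
    - [-0.005,0.004,0,0,0,0]
    - [-0.004,0.005,0,0,0,0]
    - [-0.003,0.005,0,0,0,0]
    - [-0.002,0.004,0,0,0,0]
    - [-0.001,0.004,0,0,0,0]
    - [0,0.002,0,0,0,0]
    - [0,0.002,0,0,0,0]
    - [0,0,0,0,0,0]
    - [0,0,0,0,0,0]

```text
time: 5.7
ee_pos: [0.5696, -0.0031, 0.1624]
eef_rot: [0.995, 0.101, -0.001, -0.001]
ft_force: [-4.0, 7.2, 4.0]
width: 0.0005
```

Run:
```python
from h import *
s=read_state(); print(yaw(), ins(s["ee_pos"]), s["ft_force"])
print(ins(bp("side",258,186,.160)))
```

```text
0.20182598877563662 [-0.05042874  0.01517278  0.1624119 ] [-4.03344161  7.21308386  3.96402553]
[-0.05734437  0.04418148  0.16      ]
```

Emit:
step_arm:
  commands:
    - [0,-0.01,0,0,0,0]
    - [0,0,-0.03,0,0,0]
    - [0,0,-0.03,0,0,0]
    - [0,0,-0.03,0,0,0]
    - [0,0,0,0,0,0.09]
    - [0,0,0,0,0,0.087]
    - [0,0,0,0,0,0]
  gripper: 1

```text
time: 6.4
ee_pos: [0.5682, 0.0046, 0.2525]
eef_rot: [1.0, 0.011, -0.0, 0.0]
ft_force: [-0.0, -0.1, 0.9]
width: 0.0481
```

Run:
```python
from h import *
import cv2
s=read_state(); print(yaw(), s["ee_pos"], delta([.491,-.278,.2]),delta([.491,-.278,.08]))
im=camera("side")[:,:,::-1]
a=cv2.resize(im[140:240,205:295],None,fx=5,fy=5,interpolation=cv2.INTER_CUBIC)
cv2.imwrite("pics/s3.png",a)
for q in (1.4,1.571): print([((px("side",st(-.016-r*np.sin(q),r*np.cos(q),.158))-[205,140])*5).round() for r in (.036,.062)])
```

```text
0.02143729763742577 [0.56815871 0.00456082 0.25251196] [-0.0832  0.2808  0.0525] [-0.0832  0.2808  0.1725]
[array([254., 192.]), array([310., 197.])]
[array([255., 186.]), array([311., 186.])]
```

View pics/s3.png

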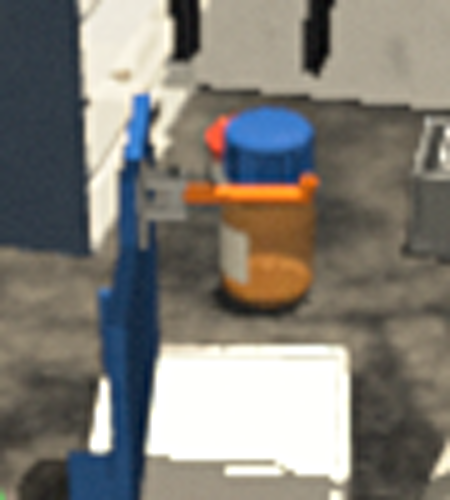

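Emit:
step_arm:
  commands:
    - [-0.009,0.031,0,0,0,0]
    - [-0.009,0.031,0,0,0,0]
    - [-0.009,0.031,0,0,0,0]
    - [-0.009,0.031,0,0,0,0]
    - [-0.009,0.031,0,0,0,0]
    - [-0.009,0.031,0,0,0,0]
    - [-0.009,0.031,0,0,0,0]
    - [-0.009,0.031,0,0,0,0]
    - [-0.01,0.032,0.01,0,0,0]
    - [0,0,0.03,0,0,0]
    - [0,0,0.03,0,0,0]
    - [0,0,0,0,0,0]

```text
time: 7.65
ee_pos: [0.4906, -0.2762, 0.1789]
eef_rot: [1.0, 0.013, -0.003, -0.001]
ft_force: [-0.3, -0.3, 0.1]
width: 0.0874
```

Run:
```python
from h import *
import cv2
s=read_state(); print(yaw(), s["ee_pos"], s["width"],delta([.491,-.278,.08]))
im=camera("side")[:,:,::-1]
cv2.imwrite("pics/s4.png",cv2.resize(im[130:220,250:350],None,fx=6,fy=6,interpolation=cv2.INTER_CUBIC))
for X in ([.491,-.257,.091],[.491,-.299,.091],s["ee_pos"]): print(((px("side",X)-[250,130])*6).round())
```

```text
0.02507402238697493 [ 0.49061133 -0.27621962  0.1788812 ] 0.08739746966764397 [0.0003 0.0018 0.0989]
[307. 191.]
[317. 154.]
[324.   6.]
```

View pics/s4.png

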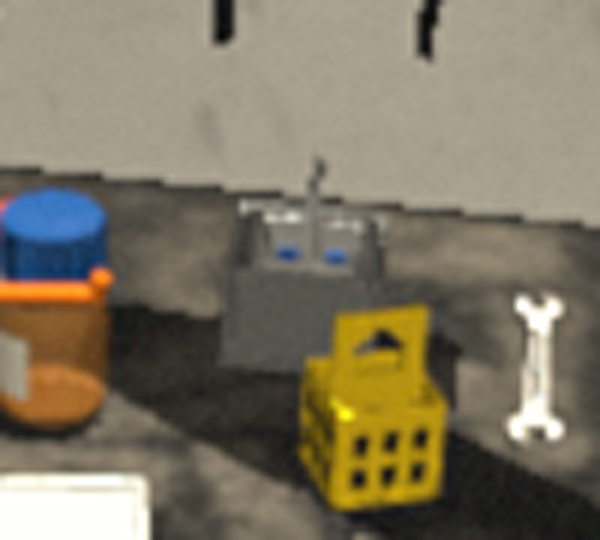

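Emit:
step_arm:
  commands:
    - [0,0.002,0.02,0,0,0]
    - [0,0,0.02,0,0,0]
    - [0,0,0.02,0,0,0]
    - [0,0,0.02,0,0,0]
    - [0,0,0.01,0,0,0]
    - [0,0,0.007,0,0,0]
    - [0,0,0,0,0,0]
    - [0,0,0,0,0,0]

```text
time: 8.5
ee_pos: [0.4933, -0.2795, 0.0865]
eef_rot: [1.0, 0.012, 0.001, 0.0]
ft_force: [-0.1, -0.6, 0.2]
width: 0.0869
```

Emit:
step_arm:
  commands:
    - [0,0,0,0,0,0]
    - [0,0,0,0,0,0]
    - [0,0,0,0,0,0]
    - [0,0,0,0,0,0]
    - [0,0,0,0,0,0]
    - [0,0,0,0,0,0]
    - [0,0,0,0,0,0]
    - [0,0,0,0,0,0]
    - [0,0,0,0,0,0]
    - [0,0,0,0,0,0]
  gripper: 0
  grip_force: 20

```text
time: 9.5
ee_pos: [0.4928, -0.2792, 0.0855]
eef_rot: [1.0, 0.012, 0.0, -0.0]
ft_force: [0.7, -0.0, 0.2]
width: 0.0149
```

Emit:
step_arm:
  commands:
    - [0,0,0,0,0,0]
    - [0,0,0,0,0,0]
    - [0,0,0,0,0,0]
    - [0,0,0,0,0,0]

```text
time: 9.9
ee_pos: [0.4927, -0.2791, 0.0854]
eef_rot: [1.0, 0.012, -0.0, -0.0]
ft_force: [0.3, 0.4, -2.2]
width: 0.0043
```

Emit:
step_arm:
  commands:
    - [0,0,-0.01,0,0,0]
    - [0,0,-0.015,0,0,0]
    - [0,0,-0.02,0,0,0]
    - [0,0,-0.02,0,0,0]
    - [0,0,-0.02,0,0,0]
    - [0,0,-0.02,0,0,0]
    - [0,0,0,0,0,0]
    - [0,0,0,0,0,0]
  grip_force: 30

```text
time: 10.7
ee_pos: [0.4929, -0.2793, 0.1912]
eef_rot: [1.0, 0.012, 0.001, 0.0]
ft_force: [0.6, -0.2, -2.4]
width: 0.0045
```

Run:
```python
from h import *
import cv2
s=read_state(); print(yaw(), s["ee_pos"], s["width"],s["ft_force"])
im=camera("side")[:,:,::-1]
cv2.imwrite("pics/s5.png",cv2.resize(im[100:220,250:370],None,fx=4,fy=4,interpolation=cv2.INTER_CUBIC))
```

```text
0.023090292790238318 [ 0.49293895 -0.27926603  0.1912184 ] 0.004500091198159981 [ 0.59523198 -0.17883227 -2.40320685]
```

View pics/s5.png

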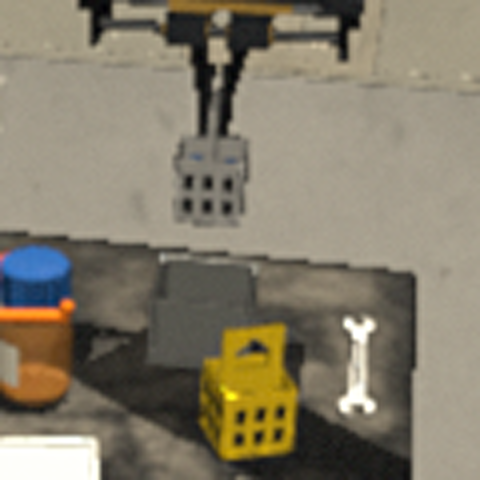

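Emit:
step_arm:
  commands:
    - [0,0,-0.02,0,0,0]
    - [0,0,0,0,0,-0.06]
    - [0,0,0,0,0,-0.06]
    - [0,0,0,0,0,-0.057]
    - [0.005,-0.015,0,0,0,0]
    - [0.005,-0.029,0,0,0,0]
    - [0.005,-0.029,0,0,0,0]
    - [0.005,-0.029,0,0,0,0]
    - [0.005,-0.029,0,0,0,0]
    - [0.005,-0.029,0,0,0,0]
    - [0.005,-0.029,0,0,0,0]
    - [0.005,-0.029,0,0,0,0]

```text
time: 11.95
ee_pos: [0.4879, -0.0564, 0.2097]
eef_rot: [0.995, 0.1, -0.001, -0.0]
ft_force: [-0.5, 0.3, -1.1]
width: 0.0047
```

Emit:
step_arm:
  commands:
    - [0.005,-0.029,0,0,0,0]
    - [0.005,-0.029,0,0,0,0]
    - [0.005,-0.029,0,0,0,0]
    - [0.005,-0.029,0,0,0,0]
    - [0.005,-0.029,0,0,0,0]
    - [0.005,-0.029,0,0,0,0]
    - [0.005,-0.029,0,0,0,0]
    - [0.005,-0.029,0,0,0,0]
    - [0.005,-0.029,0,0,0,0]
    - [0.005,-0.029,0,0,0,0]
    - [0,-0.015,0,0,0,0]
    - [0,0,0,0,0,0]

```text
time: 13.15
ee_pos: [0.4759, 0.2529, 0.2096]
eef_rot: [0.995, 0.101, -0.001, 0.0]
ft_force: [0.1, -1.3, -1.3]
width: 0.0048
```

Run:
```python
from h import *
s=read_state(); print(yaw(), s["ee_pos"], s["width"],s["ft_force"],s["joint_positions"].round(2),delta([.478,.252,.084]))
```

```text
0.20332554413573384 [0.47590189 0.25294734 0.20959941] 0.004828163789425021 [ 0.08841865 -1.25220887 -1.32322063] [-0.77  0.16  0.22  1.75 -0.04  1.24 -0.34] [0.0019 0.0014 0.1256]
```

Emit:
step_arm:
  commands:
    - [0.002,0.001,0.025,0,0,0]
    - [0,0,0.025,0,0,0]
    - [0,0,0.025,0,0,0]
    - [0,0,0.02,0,0,0]
    - [0,0,0.01,0,0,0]
    - [0,0,0.01,0,0,0]
    - [0,0,0.005,0,0,0]
    - [0,0,0,0,0,0]
    - [0,0,0,0,0,0]

```text
time: 14.05
ee_pos: [0.4796, 0.2508, 0.0912]
eef_rot: [0.995, 0.1, 0.0, -0.0]
ft_force: [0.7, 0.2, -0.4]
width: 0.0047
```

Emit:
step_arm:
  commands:
    - [0,0,0.002,0,0,0]
    - [0,0,0.002,0,0,0]
    - [0,0,0,0,0,0]

```text
time: 14.35
ee_pos: [0.4791, 0.2507, 0.0865]
eef_rot: [0.995, 0.1, -0.0, -0.0]
ft_force: [-0.7, -0.0, -2.0]
width: 0.0046
```

Emit:
step_arm:
  commands:
    - [0,0,0.001,0,0,0]
    - [0,0,0.001,0,0,0]
    - [0,0,0,0,0,0]

```text
time: 14.65
ee_pos: [0.4791, 0.2506, 0.0844]
eef_rot: [0.995, 0.1, -0.0, 0.0]
ft_force: [-0.4, -0.3, -0.8]
width: 0.0044
```

Emit:
step_arm:
  commands:
    - [0,0,0.001,0,0,0]
    - [0,0,0,0,0,0]

```text
time: 14.85
ee_pos: [0.4794, 0.2507, 0.084]
eef_rot: [0.995, 0.1, 0.0, -0.0]
ft_force: [-1.1, -0.2, 4.4]
width: 0.0046
```

Emit:
step_arm:
  commands:
    - [0,0,0,0,0,0]
    - [0,0,0,0,0,0]
    - [0,0,0,0,0,0]
    - [0,0,0,0,0,0]
    - [0,0,0,0,0,0]
    - [0,0,0,0,0,0]
    - [0,0,0,0,0,0]
    - [0,0,0,0,0,0]
    - [0,0,0,0,0,0]
    - [0,0,0,0,0,0]
    - [0,0,0,0,0,0]
    - [0,0,0,0,0,0]
  gripper: 1

```text
time: 16.05
ee_pos: [0.4792, 0.2507, 0.0835]
eef_rot: [0.995, 0.1, 0.0, -0.0]
ft_force: [0.9, -0.9, 1.2]
width: 0.0859
```

Emit:
step_arm:
  commands:
    - [0,0,-0.02,0,0,0]
    - [0,0,-0.025,0,0,0]
    - [0,0,-0.025,0,0,0]
    - [0,0,-0.025,0,0,0]
    - [0,0,-0.025,0,0,0]
    - [0,0,0,0,0,0]

```text
time: 16.65
ee_pos: [0.4807, 0.2514, 0.2071]
eef_rot: [0.995, 0.1, 0.002, -0.001]
ft_force: [0.6, -0.5, 0.0]
width: 0.0872
```

Run:
```python
from h import *
import cv2
s=read_state(); print(yaw(), s["ee_pos"], s["width"],s["ft_force"])
im=camera("side")[:,:,::-1]
im2=camera("top")[:,:,::-1]
a=cv2.resize(im[240:350,210:310],(500,550),interpolation=cv2.INTER_CUBIC)
b=cv2.resize(im2[190:250,140:200],(300,300),interpolation=cv2.INTER_CUBIC)
c=np.zeros((550,800,3),np.uint8); c[:,:500]=a; c[:300,500:]=b
cv2.imwrite("pics/s6.png",c)
```

```text
0.19977158067918266 [0.4806731  0.25144602 0.20706394] 0.08722603480555947 [ 0.61509418 -0.46724965  0.00362305]
```

View pics/s6.png

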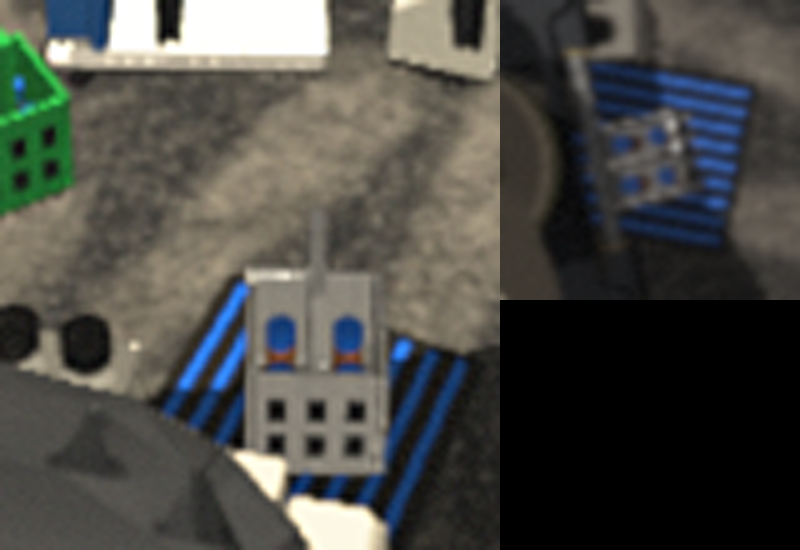

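Run:
```python
from h import *
print(bp("top",140+149.5/5-.4,190+160.5/5-.4,.054), bp("side",210+315/5-.4,240+324/5-.4,.054))
print(bp("side",210+320/5-.4,240+210/5-.4,.090))
print(px("side",np.array([.480,.251,.054])),px("top",np.array([.480,.251,.054])))
```

```text
[0.47899198 0.24432308 0.054     ] [0.4784246 0.2530123 0.054    ]
[0.48122784 0.23314196 0.09      ]
[271.94730483 303.40390036] [167.26124269 221.41962246]
```

Emit:
step_arm:
  commands:
    - [0,0,0,0,0,-0.131]
    - [0,0,0,0,0,-0.131]
    - [0,0,0,0,0,-0.131]
    - [0,0,0,0,0,-0.131]
    - [0,0,0,0,0,-0.131]
    - [0,0,0,0,0,-0.131]
    - [0,0,0,0,0,-0.131]
    - [0,0,0,0,0,-0.131]
    - [0,0,0,0,0,-0.131]
    - [0,0,0,0,0,-0.131]
    - [0,0,0,0,0,-0.131]
    - [0,0,0,0,0,-0.13]

```text
time: 17.95
ee_pos: [0.4786, 0.2503, 0.202]
eef_rot: [0.631, 0.776, -0.001, -0.0]
ft_force: [0.6, -0.4, -0.5]
width: 0.087
```

Run:
```python
from h import *
print(yaw()-.2-np.pi/2,delta([.4792,.2505,.051]),read_state()["ee_pos"])
```

```text
0.005686584841499087 [0.     0.0006 0.151 ] [0.47858437 0.2503296  0.20204789]
```

Emit:
step_arm:
  commands:
    - [0,0.0005,0.02,0,0,0.004]
    - [0,0,0.025,0,0,0]
    - [0,0,0.025,0,0,0]
    - [0,0,0.02,0,0,0]
    - [0,0,0.02,0,0,0]
    - [0,0,0.015,0,0,0]
    - [0,0,0.01,0,0,0]
    - [0,0,0.01,0,0,0]
    - [0,0,0.006,0,0,0]
    - [0,0,0,0,0,0]
    - [0,0,0,0,0,0]

```text
time: 19.05
ee_pos: [0.4799, 0.2509, 0.0529]
eef_rot: [0.634, 0.773, 0.0, 0.0]
ft_force: [-0.2, 0.1, 0.8]
width: 0.0876
```

Emit:
step_arm:
  commands:
    - [0,0,0,0,0,0]
    - [0,0,0,0,0,0]
    - [0,0,0,0,0,0]
    - [0,0,0,0,0,0]
    - [0,0,0,0,0,0]
    - [0,0,0,0,0,0]
    - [0,0,0,0,0,0]
    - [0,0,0,0,0,0]
    - [0,0,0,0,0,0]
    - [0,0,0,0,0,0]
  gripper: 0
  grip_force: 25

```text
time: 20.05
ee_pos: [0.4797, 0.251, 0.0527]
eef_rot: [0.634, 0.773, 0.0, -0.0]
ft_force: [-0.5, 2.6, 1.4]
width: 0.0496
```

Run:
```python
from h import *
s=read_state(); print(yaw()-.2-np.pi/2,s["ee_pos"],s["width"],s["ft_force"])
```

```text
-0.003681884353763154 [0.47973015 0.25101116 0.05266896] 0.04961968802544171 [-0.50448778  2.55841383  1.41481262]
```

Emit:
step_arm:
  commands:
    - [0,0,-0.01,0,0,0]
    - [0,0,-0.015,0,0,0]
    - [0,0,-0.02,0,0,0]
    - [0,0,-0.025,0,0,0]
    - [0,0,-0.025,0,0,0]
    - [0,0,-0.025,0,0,0]
    - [0,0,-0.025,0,0,0]
    - [0,0,-0.025,0,0,0]
    - [0,0,0,0,0,0]
    - [0,0,0,0,0,0]

```text
time: 21.05
ee_pos: [0.4797, 0.2505, 0.2228]
eef_rot: [0.635, 0.773, 0.0, 0.0]
ft_force: [0.4, 0.1, -1.0]
width: 0.05
```

Run:
```python
from h import *
import cv2
s=read_state(); print(yaw()-.2-np.pi/2,s["ee_pos"],s["width"],s["ft_force"])
for n,(u0,u1,v0,v1) in (("top",(225,300,150,220)),("side",(225,285,165,200))):
    im=camera(n); h=cv2.cvtColor(im,cv2.COLOR_RGB2HSV)
    m=(h[...,0]>4)&(h[...,0]<17)&(h[...,1]>170)&(h[...,2]>130)
    v,u=np.nonzero(m[v0:v1,u0:u1]); u=u+u0; v=v+v0
    print(n,len(u)); 
    if n=="top":
        P=np.array([ins(bp(n,a,b,.156)) for a,b in zip(u,v)]); 
        for p,a,b in zip(P,u,v): print(a,b,(p[:2]*1000).round(1),end=";")
    else: 
        for c in np.unique(u): print(c,v[u==c].min(),v[u==c].max(),end="; ")
        print(px("side",st(-.078,0,.160)),px("side",st(-.026,0,.154)))
```

```text
-0.00415136103731073 [0.47967467 0.2504759  0.22284322] 0.04997785709600402 [ 0.42654602  0.12857972 -0.98395166]
top 0
side 49
242 178 179; 243 177 180; 244 177 180; 245 177 180; 246 177 180; 247 166 180; 248 165 180; 249 179 180; 250 177 196; 251 177 197; 252 197 197; 264 194 197; 265 194 197; 266 195 196; [267.31166843 176.52684637] [244.87447337 178.48821477]
```

Run:
```python
from h import *
print(st(-.115,.001,.2228),delta(st(-.115,.001,.2228),.2+np.pi/2))
```

```text
[ 0.50909367 -0.02986691  0.2228    ] [-0.2805 -0.0263 -0.0012]
```

Emit:
step_arm:
  commands:
    - [-0.015,-0.002,0,0,0,-0.002]
    - [-0.028,-0.003,0,0,0,0]
    - [-0.028,-0.003,0,0,0,0]
    - [-0.028,-0.003,0,0,0,0]
    - [-0.028,-0.003,0,0,0,0]
    - [-0.028,-0.003,0,0,0,0]
    - [-0.028,-0.003,0,0,0,0]
    - [-0.028,-0.003,0,0,0,0]
    - [-0.028,-0.003,0,0,0,0]
    - [-0.028,0,0,0,0,0]
    - [-0.0135,0,0,0,0,0]
    - [0,0,0,0,0,0]

```text
time: 22.35
ee_pos: [0.509, -0.0318, 0.2221]
eef_rot: [0.635, 0.772, -0.0, -0.0]
ft_force: [-0.3, 0.4, -2.6]
width: 0.0498
```

Run:
```python
from h import *
import cv2
s=read_state(); print(yaw()-.2-np.pi/2,s["ee_pos"],s["width"],s["ft_force"],delta(st(-.115,.001,.1387),.2+np.pi/2))
im=camera("top"); h=cv2.cvtColor(im,cv2.COLOR_RGB2HSV)
m=(h[...,0]>4)&(h[...,0]<17)&(h[...,1]>150)&(h[...,2]>100)
v,u=np.nonzero(m[150:220,225:300]); print([(a+225,b+150) for a,b in zip(u,v)])
```

```text
-0.005518885420416675 [ 0.50902765 -0.03176333  0.22210474] 0.04982103898301029 [-0.31053621  0.35620991 -2.59837368] [0.0018 0.0004 0.0834]
[]
```

Lower to the threading height and look from the side.

Emit:
step_arm:
  commands:
    - [0.001,0,0.02,0,0,-0.003]
    - [0,0,0.025,0,0,0]
    - [0,0,0.02,0,0,0]
    - [0,0,0.012,0,0,0]
    - [0,0,0.006,0,0,0]
    - [0,0,0,0,0,0]
    - [0,0,0,0,0,0]

```text
time: 23.1
ee_pos: [0.5097, -0.0281, 0.1403]
eef_rot: [0.632, 0.775, 0.0, 0.0]
ft_force: [0.3, -0.5, -1.1]
width: 0.0498
```

Run:
```python
from h import *
import cv2
s=read_state(); print(yaw()-.2-np.pi/2,ins(s["ee_pos"]),s["width"],s["ft_force"])
im=camera("side")[:,:,::-1]
cv2.imwrite("pics/s7.png",cv2.resize(im[140:240,220:320],None,fx=5.5,fy=5.5,interpolation=cv2.INTER_CUBIC))
c=ins(s["ee_pos"])-[0,0,.0237]
for x,y,z in ((0,0,.061),(0,0,.053),(0,0,.031),(0,.021,.061)): print(((px("side",st(*(c+[x,y,z])))-[220,140])*5.5).round())
```

```text
0.0015245566108861297 [-0.11404293  0.00262177  0.14031953] 0.049758115424178205 [ 0.31816897 -0.503927   -1.13111014]
[348. 168.]
[347. 185.]
[345. 231.]
[350. 192.]
```

View pics/s7.png

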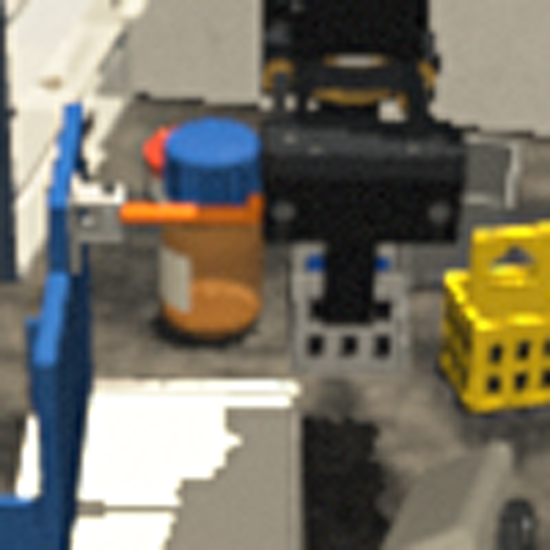

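Emit:
step_arm:
  commands:
    - [-0.001,0.005,0.001,0,0,0]
    - [0,0.006,0,0,0,0]
    - [0,0.006,0,0,0,0]
    - [0,0.006,0,0,0,0]
    - [0,0.006,0,0,0,0]
    - [0,0,0,0,0,0]
    - [0,0,0,0,0,0]

```text
time: 23.85
ee_pos: [0.5378, -0.0236, 0.1384]
eef_rot: [0.633, 0.775, -0.0, -0.0]
ft_force: [-0.4, -0.1, -1.4]
width: 0.0498
```

Emit:
step_arm:
  commands:
    - [0,0.005,0,0,0,0]
    - [0,0.005,0,0,0,0]
    - [0,0,0,0,0,0]

```text
time: 24.15
ee_pos: [0.5483, -0.0213, 0.1386]
eef_rot: [0.632, 0.775, 0.0, 0.0]
ft_force: [-0.2, 0.2, -1.3]
width: 0.0499
```

Emit:
step_arm:
  commands:
    - [0,0.005,0,0,0,0]
    - [0,0.005,0,0,0,0]
    - [0,0.005,0,0,0,0]
    - [0,0,0,0,0,0]

```text
time: 24.55
ee_pos: [0.563, -0.0183, 0.1385]
eef_rot: [0.632, 0.775, 0.0, 0.0]
ft_force: [-0.1, 0.6, -1.3]
width: 0.0501
```

Run:
```python
from h import *
s=read_state(); print(yaw()-.2-np.pi/2,ins(s["ee_pos"]),s["width"],s["ft_force"])
```

```text
0.0015406120797525347 [-0.05991461  0.00162632  0.13846472] 0.0501382742407629 [-0.1440802   0.63103914 -1.27747754]
```

Emit:
step_arm:
  commands:
    - [0,0,0.003,0,0,0]
    - [0,0,0.003,0,0,0]
    - [0,0,0.002,0,0,0]
    - [0,0,0,0,0,0]
    - [0,0,0,0,0,0]

```text
time: 25.05
ee_pos: [0.5622, -0.0186, 0.1305]
eef_rot: [0.633, 0.775, 0.0, -0.0]
ft_force: [-0.4, 0.8, -1.6]
width: 0.0499
```

Emit:
step_arm:
  commands:
    - [0,0,0.001,0,0,0]
    - [0,0,0,0,0,0]
    - [0,0,0,0,0,0]

```text
time: 25.35
ee_pos: [0.5623, -0.0186, 0.1296]
eef_rot: [0.633, 0.775, 0.0, -0.0]
ft_force: [-0.3, -0.0, -0.9]
width: 0.0494
```

Emit:
step_arm:
  commands:
    - [0,0,0.001,0,0,0]
    - [0,0,0,0,0,0]
    - [0,0,0,0,0,0]

```text
time: 25.65
ee_pos: [0.5624, -0.0186, 0.1286]
eef_rot: [0.633, 0.775, 0.0, 0.0]
ft_force: [0.1, -0.5, -0.6]
width: 0.0499
```

Emit:
step_arm:
  commands:
    - [0,0,0.001,0,0,0]
    - [0,0,0,0,0,0]
    - [0,0,0,0,0,0]

```text
time: 25.95
ee_pos: [0.5626, -0.0186, 0.1282]
eef_rot: [0.633, 0.775, 0.0, 0.0]
ft_force: [-1.8, -0.6, 4.7]
width: 0.0495
```

Emit:
step_arm:
  commands:
    - [0,0,0.001,0,0,0]
    - [0,0,0,0,0,0]
    - [0,0,0,0,0,0]

```text
time: 26.25
ee_pos: [0.5627, -0.0186, 0.1278]
eef_rot: [0.633, 0.775, 0.001, 0.0]
ft_force: [-4.1, -0.0, 10.6]
width: 0.0496
```

Emit:
step_arm:
  commands:
    - [0,0,-0.001,0,0,0]
    - [0,0,0,0,0,0]
    - [0,0,0,0,0,0]

```text
time: 26.55
ee_pos: [0.5626, -0.0186, 0.1281]
eef_rot: [0.633, 0.775, 0.0, 0.0]
ft_force: [-1.6, -0.6, 6.5]
width: 0.0497
```

Emit:
step_arm:
  commands:
    - [0,0,0,0,0,0]
    - [0,0,0,0,0,0]
    - [0,0,0,0,0,0]
    - [0,0,0,0,0,0]
    - [0,0,0,0,0,0]
    - [0,0,0,0,0,0]
    - [0,0,0,0,0,0]
    - [0,0,0,0,0,0]
    - [0,0,0,0,0,0]
    - [0,0,0,0,0,0]
  gripper: 1

```text
time: 27.55
ee_pos: [0.5623, -0.0186, 0.1276]
eef_rot: [0.633, 0.775, 0.0, -0.0]
ft_force: [0.3, -0.0, -0.5]
width: 0.087
```

Run:
```python
from h import *
import cv2
s=read_state(); print(yaw()-.2-np.pi/2,ins(s["ee_pos"]),s["width"],s["ft_force"])
im=camera("side")[:,:,::-1]
cv2.imwrite("pics/s8.png",cv2.resize(im[140:240,210:310],None,fx=5,fy=5,interpolation=cv2.INTER_CUBIC))
```

```text
0.001197892149752633 [-0.06057858  0.00149507  0.127557  ] 0.08696409380281118 [ 0.34725822 -0.02362193 -0.50249679]
```

View pics/s8.png

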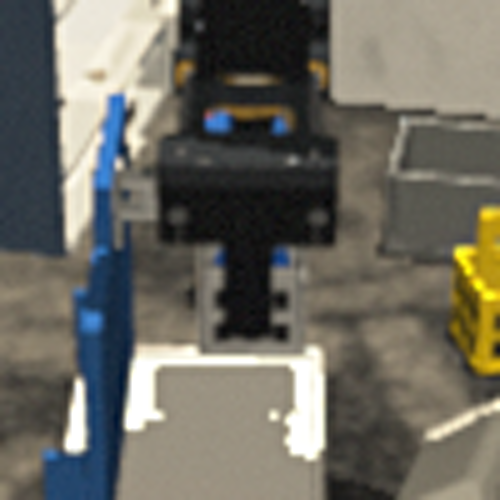

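Emit:
step_arm:
  commands:
    - [0,0,-0.005,0,0,0]
    - [0,0,-0.01,0,0,0]
    - [0,0,-0.015,0,0,0]
    - [0,0,-0.02,0,0,0]
    - [0,0,-0.02,0,0,0]
    - [0,0,-0.02,0,0,0]
    - [0,0,-0.02,0,0,0]
    - [0,0,-0.02,0,0,0]
    - [0,0,-0.02,0,0,0]
    - [0,0,0,0,0,0]

```text
time: 28.6
ee_pos: [0.5635, -0.0188, 0.2818]
eef_rot: [0.633, 0.774, 0.002, 0.002]
ft_force: [-0.6, -1.1, 0.4]
width: 0.087
```

Emit:
step_arm:
  commands:
    - [0,-0.02,0,0,0,0]
    - [0,-0.03,0,0,0,0]
    - [0,-0.03,0,0,0,0]
    - [0,-0.02,0,0,0,0]
    - [0,0,0,0,0,0]
    - [0,0,0,0,0,0]
    - [0,0,0,0,0,0]
    - [0,0,0,0,0,0]
    - [0,0,0,0,0,0]
    - [0,0,0,0,0,0]
    - [0,0,0,0,0,0]

```text
time: 29.7
ee_pos: [0.4644, -0.0386, 0.2774]
eef_rot: [0.633, 0.775, -0.0, -0.0]
ft_force: [0.1, 0.1, 0.2]
width: 0.087
```

Run:
```python
from h import *
import cv2
s=read_state(); print(s["time"],ins(s["ee_pos"]),s["width"],s["ft_force"])
im=camera("side")[:,:,::-1]
im2=camera("side")[:,:,::-1]; print("change",np.abs(im[140:240,210:310].astype(int)-im2[140:240,210:310]).mean())
cv2.imwrite("pics/s9.png",cv2.resize(im2[140:240,210:310],None,fx=5,fy=5,interpolation=cv2.INTER_CUBIC))
for r in (.036,): print(((px("side",st(-.016-r,0,.158))-[210,140])*5).round())
```

```text
29.7 [-0.16051089  0.00134605  0.2773782 ] 0.0870153966747439 [0.07308122 0.07794577 0.21706788]
change 1.4671
[230. 186.]
```

View pics/s9.png

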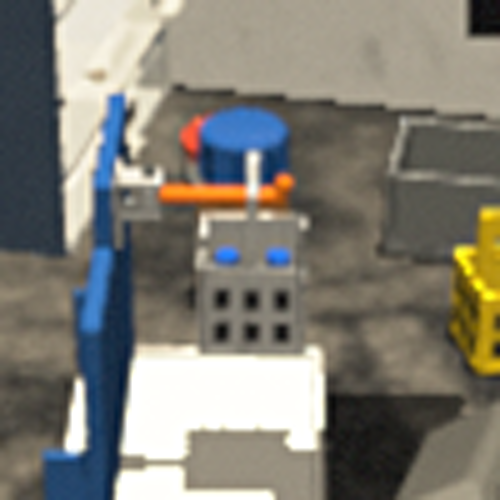

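Emit:
step_arm:
  commands:
    - [0,0,0,0,0,0]
    - [0,0,0,0,0,0]
    - [0,0,0,0,0,0]
    - [0,0,0,0,0,0]
    - [0,0,0,0,0,0]
    - [0,0,0,0,0,0]
    - [0,0,0,0,0,0]
    - [0,0,0,0,0,0]
    - [0,0,0,0,0,0]
    - [0,0,0,0,0,0]
    - [0,0,0,0,0,0]
    - [0,0,0,0,0,0]

```text
time: 31.0
ee_pos: [0.4643, -0.0386, 0.2775]
eef_rot: [0.633, 0.775, 0.0, -0.0]
ft_force: [0.3, 0.5, -0.3]
width: 0.0867
```

Run:
```python
from h import *
import cv2
f=[]
for i in range(24): f.append(cv2.GaussianBlur(camera("side")[165:215,245:275].astype(np.float32),(0,0),1.5))
print([round(float(np.abs(a-f[0]).mean()),2) for a in f[1:]])
g=cv2.cvtColor
print([np.round(cv2.phaseCorrelate(cv2.cvtColor(f[0],cv2.COLOR_RGB2GRAY),cv2.cvtColor(a,cv2.COLOR_RGB2GRAY))[0],2).tolist() for a in f[1::3]])
```

```text
[0.22, 0.22, 0.23, 0.24, 0.24, 0.24, 0.25, 0.24, 0.23, 0.24, 0.21, 0.22, 0.23, 0.22, 0.22, 0.22, 0.24, 0.23, 0.22, 0.22, 0.22, 0.21, 0.23]
[[-0.01, 0.0], [-0.0, 0.0], [-0.01, 0.0], [-0.02, -0.0], [-0.01, -0.0], [-0.01, 0.01], [-0.01, 0.0], [-0.01, -0.0]]
```

The basket shows no movement beyond image noise over 1.2 s, so I'm handing the job in.

```bash
python3 -c "
from bench import *
print(close_job())"
```

```text
the job is handed in; nothing more can be done
None
```

The basket now hangs on the swung-out hook by the hole in its plate, and I handed the job in at about 32 s of the 72 s allowed. No verdict was reported.

- **Hook:** I pushed it out with the closed fingers until it met the stop. The side picture afterwards showed it square out from the board.
- **Drip mat:** I lifted the basket from the tub by its plate and stood it near the middle of the mat. It was upright there after I let go.
- **Hanging:** I took it again by its body (opening 50 mm, about 24 mm above its centre) and threaded the hole over the hook end with no noticeable contact force. I lowered it until the arm took the weight, then released and backed away.

**Last checks:**
- The basket hangs upright, roughly 10 mm outward of the saddle; the limit is 24 mm.
- Its image shifted by no more than 0.02 px over 1.2 s, so it is still.
- The gripper is clear and reads only noise-level force.
- The bottle was not touched. I planned clear paths past the timer and the tin but did not re-measure any of the three at the end.

**Disagreements:** the stand's position along its x axis differed by about 3 mm between views, and I allowed for that. I viewed 13 pictures against the budget of 10.

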